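# Load a notched mould in the jigger's cup head and swing the hold-down over it

## Robot

A 6-joint arm with a two-finger parallel gripper is mounted at the origin on the work surface. World frame = base frame: x ahead of the robot, y to its left, z up, the work surface at z = 0. Lengths are in mm, angles in rad, forces in N, time in s.
With the tool pointing down it reaches from about 400 to 925 mm from the base axis. Payload 12.5 kg.
Tool frame: the origin (TCP) lies at the very end of the fingers, on their centre line; the grasp point (between the pads) lies 19 mm behind it; z points along the fingers, y is the line along which they close (so a half turn about z gives the same grasp; the last joint's range is limited). The gripper opens to 95 mm and grips with 3 to 60 N. Pads are 20 mm wide; open, the fingers measure 119 mm over their backs; the gripper's body (75 mm by 180 mm) begins 59 mm behind the grasp point.
Start: joints at [1.116, 0.491, 1.559, -0, 1.092, -0.106], TCP at [213.591, 587.389, 214.661] pointing down, gripper open.
Joint ranges: [-3.1, 3.1], [-0.84, 2.19], [0.05, 2.79], [-1.13, 4.28], [0.06, 2.93], [-2.69, 2.69]. Speed limits (rad/s): [2.22, 2.22, 2.79, 3.14, 3.14, 3.14].

## Interface

Orientations are given as [roll, pitch, yaw] about the fixed x, y, z axes, in that order (R = Rz(yaw) Ry(pitch) Rx(roll)).
In Python, from cell import * gives the robot as it stands.
- The arm moves only by the tool jog_arm, never from a script. Its argument "targets" is a list of rows, each an object with "turn": the turn, a rotation vector about the world's x, y, z in degrees, a list of three; "slide": the shift along the world's x, y, z in mm, a list of three; "claw": the opening in per cent of the stroke, from 0 (shut) to 100 (fully open). In form: [{"turn": [wx, wy, wz], "slide": [x, y, z], "claw": claw}, ...]. A call has 1 to 5 rows; each row shifts and turns the commanded pose from where the row before left it; what a row does not reach is not made up. A row lasts 1/8 s, in which the tool goes at most 62.5 mm and 10.7 degrees, less where a joint would pass 70% of its speed; a pose out of reach is approached as far as the arm can. A call with a gripper value outside its range is refused whole. The fingers move at their own pace and stop on an object; the grip force is fixed at half the most. Time passes only in rows, so rows that do not move let the fingers close. It gives the time, the measured TCP pose, the force, the opening and the grip force at its end, in the units of the state.
- state(): the state, without advancing time (a new reading comes with each control period).
- read_camera(name): name is "scene" or "top" or "wrist"; returns a dict with "frame" (384x512x3 uint8, blue, green, red), "mtx" (3x3 intrinsics, pixels), "k1" (the pictures are not rectified: a ray, as slopes to the right and down, at radius r is drawn at 1 + k1 r^2 times it, then the intrinsics apply), "R" (3x3) and "t" (3): a world point X has camera coordinates R X + t. Camera axes: x right, y down, z forward; pixel columns grow to the right and rows downward; lengths in mm; the calibration is good to about 2 mm. A picture is of the moment at which its call begins. There is no depth.
- job_done(): hands the job in; it is judged then, once.
Trained networks look in the newest picture that a camera, given by its name, has taken for a name from the list of things; names that differ only in an ending like _2 or _b are one class to them, and where a whole thing is asked for, a point or a joint stands for the part that bears it (a point fixed in the world has none). Each returns a list of dicts, best first, with "conf" (0 to 1); they miss things now and then, are a little off and sometimes report something else, mostly with a low value. They report only what shows in the picture. A call takes as long as a camera call. They do not tell look-alikes from the thing itself.
- look_for(query, camera): "xy" ([column, row] in pixels, amid what is visible of it).
The state is a dict: "t": time; "joints": joint angles; "qvel": joint speeds; "tau": joint torques, N m; "eef_pos": TCP position; "tcp_rot": TCP orientation; "ft_force": force on the tool from outside, world axes, zero at the start; "moment": the same for the moment, N m; "opening": opening from 0.0 (shut) to 1.0 (fully open); "grip_force": force on a finger pad.
Only numpy, scipy, OpenCV 4.12 (cv2) and the standard library are available. Lean on these libraries where they do the work, as an engineer would, in place of code of your own. Each camera call takes 0.05 s, during which the arm holds its last target. There are 200 camera calls.

## Task

Pick up the white notched plaster mould by its wooden lug, set it in the round cup of the green-based jigger, and turn it, feeling for the key in the cup, until its notch drops over the key and the mould sits fully home and level. Then swing the red hold-down arm round over the mould's rim until it meets its stop (if it binds, the mould is not home), and let go. Leave everything else on the bench where it stands.

Things in the scene. Friction and masses are not known exactly. Their poses are not given: they have to be found in the camera images.
- mould: white plaster disc 111 mm across, 20 thick, 0.3 to 0.5 kg, on the bench. One straight notch 15 mm wide, 12 deep, cut in from the rim through the full thickness, on its own -y side. Centred on top a light wooden lug to grip, 40 x 40 mm square (sides along the mould's x and y), 20 to 65 mm above the underside. Origin: centre of the underside, z up; at yaw 0 the notch points to world -y
- jig: jigger station, screwed down: green base plate 200 x 190 x 10 mm carrying an aluminium round cup of inner diameter 116 mm, outer 136, mouth flaring to 122, rim 37 mm above the bench; its hinged red arm is listed apart. Origin at the cup's centre at bench height, z up
- cup_floor (a point): centre of the cup's flat floor, 16 mm above the bench; axes as the jig's. On the floor at the wall stands a brass key 10 mm wide, 9 high, 12 inward. Its angle is not measured: from the cup's centre it lies in the jig's -y direction +-0.6 rad, new each time. A mould on the key stands up to 9 mm proud; with its notch over the key (within about 0.05 rad) it drops to the floor
- hold_arm (a joint): angle of the red hold-down arm about its upright hinge, rad: 0 = parked, pointing to the jig's -y, clear of the cup; grows clockwise from above to 1.57 at the stop, where it points to the jig's -x over the mould's rim. Friction holds it where left (1.5 N at the pin turns it). Its underside passes 2.5 mm over a mould that is home and strikes one that is proud
- hold_arm_hinge (a point): on the hinge axis at the height of the arm's top face (50 mm above the bench); the hinge lies 85 mm to the jig's +x and 42 mm to its -y from the cup's centre. Arm: red bar 16 mm wide, 12 thick
- hold_arm_pin (a point): on the axis of the black upright round grip pin, 16 mm diameter, at the arm's end, 135 mm from the hinge; the pin rises 40 mm from the arm's top (50 to 90 mm above the bench), this point is 18 mm below its top
- plain_mould: the other mould: terracotta-red disc 110 mm across, no notch, dark wooden lug; bystander, leave alone; origin at the centre of its underside
- mug: white mug, radius 38, 90 tall; bystander; origin at the centre of its underside
- glaze_jar: blue jar with white cap, radius 36, 100 tall; bystander; origin at the centre of its underside
- bowl: green bowl, rim radius 60, 55 tall; bystander; origin at the centre of its underside
- brush: brush lying flat; bystander; origin under its middle
- rib: flat wooden rib 60 x 110 x 8 mm; bystander; origin at the centre of its underside
- oxide_can: metal can, radius 33, 110 tall; bystander; origin at the centre of its underside
There are look-alikes about, which are no part of the job. Leave any pink, turquoise or yellow look-alike of the mould alone.

How it is judged (in metres and radians):
On the way, in this order (a step that is already met when the one before it is completed fails the run):
1. the mould is home on the cup's floor, its notch over the key, while the hold-down arm is still clear of it (z of mould in the frame of cup_floor between -0.003 and 0.0022 m and horizontal distance between mould and cup_floor below 0.005 m and angle between mould's own z axis and vertical below 0.035 rad and value of joint hold_arm below 0.6 rad), for 0.2 s.
2. the hold-down arm is swung over the mould to its stop (value of joint hold_arm above 1.47 rad), for 0.2 s.
At the end, for the whole second after the job is handed in: the mould at rest, let go, on the cup's floor (within 2.2 mm), centred within 5 mm and level within 2 degrees; the hold-down arm within 0.1 rad of its stop at 1.57 (z of mould in the frame of cup_floor between -0.003 and 0.0022 m and horizontal distance between mould and cup_floor below 0.005 m and angle between mould's own z axis and vertical below 0.035 rad and value of joint hold_arm above 1.47 rad and linear speed of mould below 0.02 m/s); the robot touches nothing.
It fails at once if a bystander is moved more than 30 mm (distance of any of plain_mould, mug, glaze_jar, bowl, brush, rib, oxide_can from where it was at the start of the episode above 0.03 m).
It also fails if it takes over 72 s, if anything falls off the work surface, if the arm or the gripper's body presses on something with over 40 N, if the wrist force passes 120 N, or if a joint passes its speed limit or range.

## Working session

There is one attempt and no reset: what is moved stays moved. The work goes in short steps, Python scripts to look and compute and a tool call to move; the robot and the scene stay as the last step left them, time stands still between calls to the robot, and variables do not carry over. Pictures are saved under pics/ and viewed, at most 10 in all, crops included, and the job is handed in when it is done.

Besides the shell and the picture viewer there is one more tool, called as name(argument=value, ...) on one line, values as JSON. jog_arm: Moves the arm, as the interface text tells. Its arguments: {"type":"object","properties":{"targets":{"type":"array","items":{"type":"object","properties":{"turn":{"type":"array","items":{"type":"number"}},"slide":{"type":"array","items":{"type":"number"}},"claw":{"type":"number"}}}}},"required":["targets"]}

```bash
mkdir -p pics
cat > h.py <<'E'
from cell import *
import numpy as np, cv2
def ray(c,px):
    K=c["mtx"];d=np.array([(px[0]-K[0][2])/K[0][0],(px[1]-K[1][2])/K[1][1]]);u=d.copy()
    for _ in range(20): u=d/(1+c["k1"]*(u@u))
    R=np.array(c["R"]);return -R.T@np.array(c["t"]),R.T@np.array([u[0],u[1],1])
def at(c,px,z):
    o,d=ray(c,px);return (o+d*(z-o[2])/d[2]).round(1)
def proj(c,X):
    p=np.array(c["R"])@np.array(X,float)+np.array(c["t"]);u=p[:2]/p[2];u=u*(1+c["k1"]*(u@u));K=np.array(c["mtx"])
    return K[:2,:2]@u+K[:2,2]
E
python3 - <<'E'
from h import *
s=state();print(s)
for n in("top","scene"):
    c=read_camera(n);cv2.imwrite(f"pics/{n}0.png",cv2.resize(c["frame"],None,fx=1.5,fy=1.5))
    print(n,np.round(-np.array(c["R"]).T@np.array(c["t"])))
    for q,z in(("mould",10),("jig",20),("hold_arm_pin",72),("hold_arm",44),("plain_mould",10),("mug",45),("glaze_jar",50),("bowl",30),("brush",5),("rib",4),("oxide_can",55)):
        for r in look_for(q,n)[:4]: print(q,np.round(r["xy"],1),round(r["conf"],2),at(c,r["xy"],z))
E
```

```text
{'t': 0.0, 'joints': array([ 1.11638485e+00,  4.91555279e-01,  1.55945398e+00,  1.03314430e-05,
        1.09170585e+00, -1.05588037e-01]), 'qvel': array([ 0.0010425 , -0.00149057,  0.00194273,  0.00128582,  0.00042892,
       -0.00034984]), 'tau': array([ 6.46563149e-04, -6.12640643e+01, -2.58189511e+01,  6.92641921e-02,
        4.82259155e-02, -8.99096494e-05]), 'eef_pos': array([213.4801487 , 587.14706387, 214.06285076]), 'tcp_rot': array([-3.14047741e+00, -1.27410239e-04,  2.79276437e+00]), 'ft_force': array([-0.45779237,  0.13530786,  0.93861988]), 'moment': array([-0.01696333,  0.03417778,  0.01980372]), 'grip_force': 0.0, 'opening': 1.0012282474304042}
top [ 456.  -73. 1254.]
mould [196.4 246. ] 0.95 [368.  159.1  10. ]
mould [270.4 252.9] 0.67 [343.5 -88.9  10. ]
mould [138.8 261.2] 0.58 [317.1 356.4  10. ]
mould [192.7 200.5] 0.57 [521.2 172.1  10. ]
jig [264.7 185.6] 0.82 [568.  -72.6  20. ]
hold_arm_pin [294.  160.6] 0.71 [ 643.1 -168.1   72. ]
hold_arm [245.4 127.1] 0.75 [763.  -10.5  44. ]
hold_arm [290.7 161.8] 0.55 [ 643.7 -159.4   44. ]
plain_mould [136.9 211.3] 0.94 [
[... 416 characters left out ...]
ld [204.7 177.9] 0.78 [ 353.  -105.4   10. ]
mould [310.5 173.4] 0.67 [523.5 176.7  10. ]
mould [275.3 151.3] 0.58 [366.1 159.9  10. ]
jig [252.2 216.8] 0.83 [583.3 -90.4  20. ]
jig [312.1 171.9] 0.2 [529.6 176.5  20. ]
hold_arm_pin [236.3 238.6] 0.76 [ 664.1 -195.1   72. ]
hold_arm_pin [371.3 173.3] 0.18 [680.1 265.8  72. ]
hold_arm [235.4 236.7] 0.94 [ 636.2 -179.8   44. ]
plain_mould [341.9 149.7] 0.56 [487.8 353.1  10. ]
mug [352.8 211.4] 0.7 [743.3 127.4  45. ]
glaze_jar [381.3 189.7] 0.69 [732.  256.9  50. ]
bowl [318.9 233.8] 0.6 [741.    7.6  30. ]
rib [367.2 174.3] 0.88 [625.6 329.    4. ]
rib [248.9 214.9] 0.32 [558.8 -84.1   4. ]
oxide_can [101.2 240. ] 0.64 [ 465.2 -463.7   55. ]
```

View pics/top0.png

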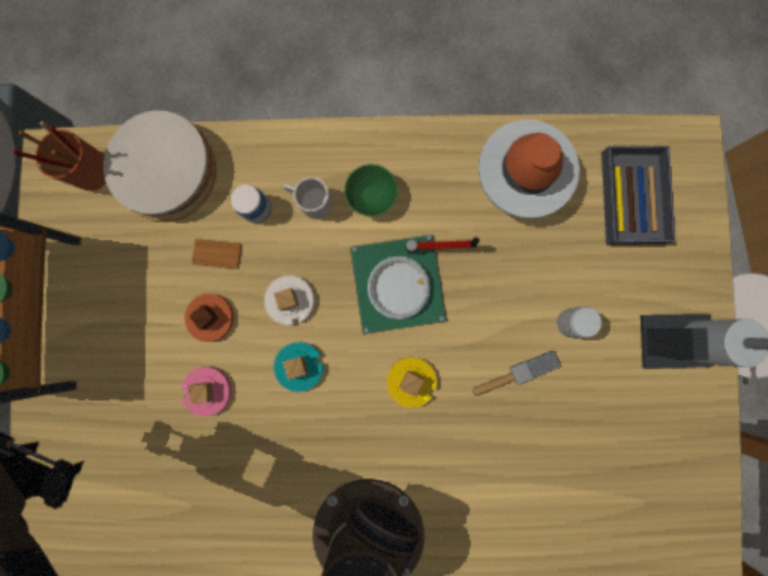

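Run:
```python
import cv2
t=cv2.imread("pics/top0.png")
a=t[230:360,390:520]; cv2.imwrite("pics/jigcrop.png",cv2.resize(t[200:440,190:480],(800,600)[0:2] if 0 else (725,600),interpolation=cv2.INTER_CUBIC))
```

```text
(no output)
```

View pics/jigcrop.png

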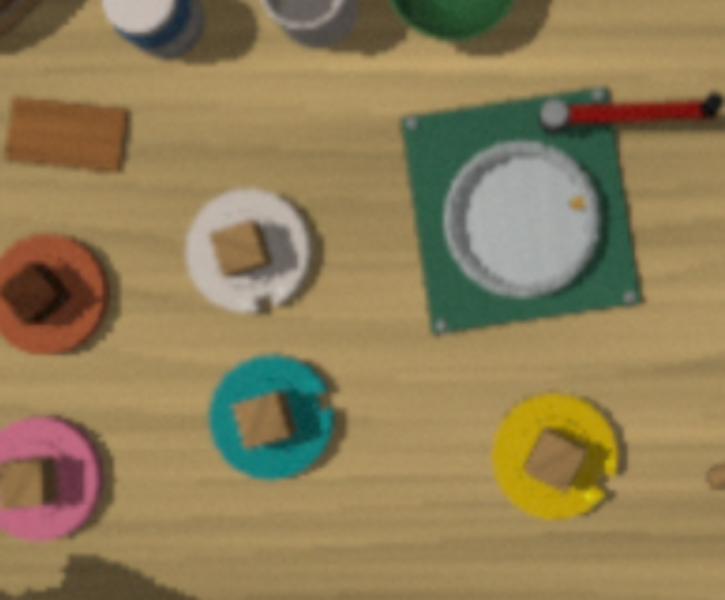

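The top view shows the white mould at about (289,300) in the 1.5x picture with its notch at its lower edge, (295,322). The cup is at (400,288), with the brass key at its right (421,281). The arm is parked with its hinge at (411,245) and its pin at (475,242). The pink, turquoise and yellow look-alikes stand apart.

Run:
```python
from h import *
c=read_camera("top");f=c["frame"];hsv=cv2.cvtColor(f,cv2.COLOR_BGR2HSV)
def w(px,z): return at(c,px,z)
# rectified bench-plane maps at chosen height, 1 mm/px
def ortho(x0,y0,z,h=100):
    g=np.array([[proj(c,(x0+h-r/2,y0+h-k/2,z)) for k in range(4*h)] for r in range(4*h)],np.float32)
    return cv2.remap(f,g[...,0],g[...,1],cv2.INTER_CUBIC)
def circ(im,r,x0,y0,h):
    g=cv2.GaussianBlur(cv2.cvtColor(im,cv2.COLOR_BGR2GRAY),(5,5),0)
    C=cv2.HoughCircles(g,cv2.HOUGH_GRADIENT_ALT if 0 else cv2.HOUGH_GRADIENT,1,60,param1=60,param2=12,minRadius=int(2*r-6),maxRadius=int(2*r+6))
    return [] if C is None else [(round(x0+h-v/2,1),round(y0+h-u/2,1),q/2) for u,v,q in C[0][:3]]
m=ortho(521,172,20);print("mould",circ(m,55.5,521,172,100))
j=ortho(568,-75,37);print("cup",circ(j,68,568,-75,100),circ(j,61,568,-75,100))
H=cv2.cvtColor(ortho(568,-75,25),cv2.COLOR_BGR2HSV)
k=cv2.inRange(H,(12,90,90),(35,255,255));k[:,:]=k
yy,xx=np.nonzero(k);sel=np.hypot(yy-200,xx-200)<118
print("key",sel.sum(),568+100-yy[sel].mean()/2,-75+100-xx[sel].mean()/2)
g=cv2.inRange(cv2.cvtColor(ortho(568,-75,10,130),cv2.COLOR_BGR2HSV),(60,80,30),(95,255,255))
n,l,s,_=cv2.connectedComponentsWithStats(g);i=1+s[1:,4].argmax();p=cv2.findNonZero((l==i).astype(np.uint8))
r=cv2.minAreaRect(p);print("plate",568+130-r[0][1]/2,-75+130-r[0][0]/2,np.array(r[1])/2,r[2])
R=ortho(640,-120,50,120);hr=cv2.cvtColor(R,cv2.COLOR_BGR2HSV);rm=cv2.inRange(hr,(0,130,60),(8,255,255))|cv2.inRange(hr,(170,130,60),(180,255,255))
r=cv2.minAreaRect(cv2.findNonZero(rm));print("red",640+120-r[0][1]/2,-120+120-r[0][0]/2,np.array(r[1])/2,r[2])
# lug top at z=65
L=ortho(521,172,65,50);hl=cv2.cvtColor(L,cv2.COLOR_BGR2HSV);lm=cv2.inRange(hl,(8,70,110),(22,255,255))
n,l,s,_=cv2.connectedComponentsWithStats(lm[20:180,20:180]);i=1+s[1:,4].argmax();r=cv2.minAreaRect(cv2.findNonZero((l==i).astype(np.uint8)))
print("lug",521+50-(r[0][1]+20)/2,172+50-(r[0][0]+20)/2,np.array(r[1])/2,r[2])
cv2.imwrite("pics/ortho.png",np.hstack([m,j]))
```

```text
mould [(np.float32(523.2), np.float32(175.8), np.float32(58.2))]
cup [(np.float32(548.2), np.float32(-74.2), np.float32(68.9))] [(np.float32(544.8), np.float32(-84.8), np.float32(58.7))]
key 361 562.0554016620499 -124.36426592797784
plate 557.8656463623047 -73.51237487792969 [193.94538879 185.78988647] 82.07308197021484
red 638.8827819824219 -176.19158935546875 [ 17.7134819  118.51842499] 89.454345703125
lug 523.094596862793 171.31756973266602 [41.09849548 40.91469574] 72.89727020263672
```

View pics/ortho.png

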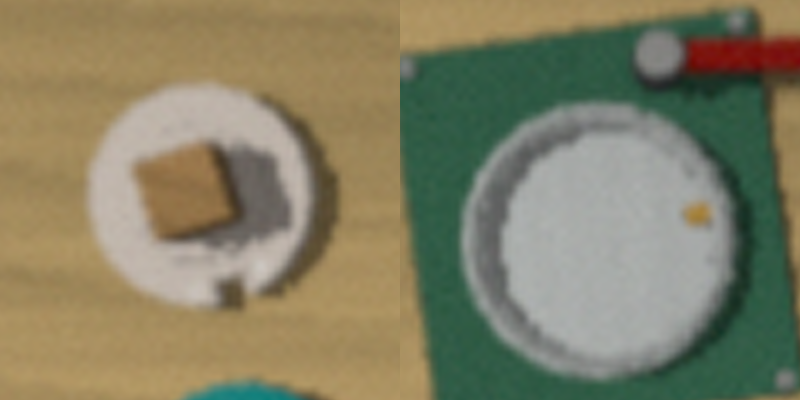

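The mould is at (523,171.5) with yaw −73°. The cup is at (548,−74), the jig yaw is +8° and the key bears −74.4°, 52 mm out, as it should be. The hinge agrees too. I'll move above the mould with the fingers closing along 17°.

jog_arm(targets=[{"turn": [0,0,-5.3],"slide": [31,-41.5,0],"claw": 100},{"turn": [0,0,-5.3],"slide": [31,-41.5,0],"claw": 100},{"turn": [0,0,-5.3],"slide": [31,-41.5,0],"claw": 100},{"turn": [0,0,-5.3],"slide": [31,-41.5,0],"claw": 100},{"turn": [0,0,-5.3],"slide": [31,-41.5,0],"claw": 100}])

```text
t: 1.88
eef_pos: [369.4, 378.5, 214.9]
tcp_rot: [3.141, 0.0, 2.327]
ft_force: [1.7, 1.1, 0.6]
opening: 0.999
grip_force: 0.0
```

jog_arm(targets=[{"turn": [0,0,-5.3],"slide": [31,-41.5,0],"claw": 100},{"turn": [0,0,-5.3],"slide": [31,-41.5,0],"claw": 100},{"turn": [0,0,-5.3],"slide": [31,-41.5,0],"claw": 100},{"turn": [0,0,-5.3],"slide": [31,-41.5,0],"claw": 100},{"turn": [0,0,-5.3],"slide": [31,-41.5,0],"claw": 100}])

```text
t: 2.5
eef_pos: [524.5, 170.9, 214.8]
tcp_rot: [3.141, 0.0, 1.865]
ft_force: [0.2, 0.8, 0.2]
opening: 0.996
grip_force: 0.0
```

Run:
```python
from h import *
c=read_camera("wrist");cv2.imwrite("pics/wr1.png",c["frame"])
for q,z in(("mould",10),):
    for r in look_for(q,"wrist"): print(q,np.round(r["xy"],1),round(r["conf"],2),at(c,r["xy"],z))
f=c["frame"];x0,y0,h=523,172,80
def ortho(z,h):
    g=np.array([[proj(c,(x0+h-r/2,y0+h-k/2,z)) for k in range(4*h)] for r in range(4*h)],np.float32)
    return cv2.remap(f,g[...,0],g[...,1],cv2.INTER_LINEAR)
for z in (65,):
    L=ortho(z,45);lm=cv2.inRange(cv2.cvtColor(L,cv2.COLOR_BGR2HSV),(8,70,110),(22,255,255))
    n,l,s,_=cv2.connectedComponentsWithStats(lm);i=1+s[1:,4].argmax();r=cv2.minAreaRect(cv2.findNonZero((l==i).astype(np.uint8)))
    print("lug",x0+45-r[0][1]/2,y0+45-r[0][0]/2,np.array(r[1])/2,r[2])
cv2.imwrite("pics/w1.png",np.hstack([ortho(20,80),cv2.resize(f,(427,320))]))
```

```text
mould [131.9 147.7] 0.88 [371.2 151.1  10. ]
mould [258.7 167.1] 0.57 [524.  172.3  10. ]
lug 522.7331466674805 173.56427001953125 [39.54669952 39.96327972] 71.22196960449219
```

View pics/w1.png

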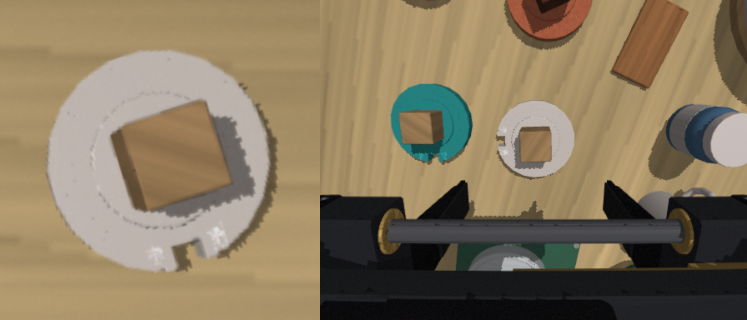

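jog_arm(targets=[{"turn": [0,0,1],"slide": [-1.5,1.5,-45],"claw": 100},{"turn": [0,0,0],"slide": [0,0,-45],"claw": 100},{"turn": [0,0,0],"slide": [0,0,-45],"claw": 100},{"turn": [0,0,0],"slide": [0,0,-40],"claw": 100},{"turn": [0,0,0],"slide": [0,0,-12],"claw": 100}])

```text
t: 3.22
eef_pos: [520.9, 174.2, 25.9]
tcp_rot: [-3.138, -0.0, 1.886]
ft_force: [0.2, 0.3, 0.8]
opening: 1.001
grip_force: 0.0
```

jog_arm(targets=[{"turn": [0,0,0],"slide": [0,0,0],"claw": 20},{"turn": [0,0,0],"slide": [0,0,0],"claw": 20},{"turn": [0,0,0],"slide": [0,0,0],"claw": 20},{"turn": [0,0,0],"slide": [0,0,0],"claw": 20},{"turn": [0,0,0],"slide": [0,0,0],"claw": 20}])

```text
t: 3.85
eef_pos: [522.2, 173.9, 28.0]
tcp_rot: [3.141, 0.0, 1.885]
ft_force: [0.2, 0.1, -0.1]
opening: 0.533
grip_force: 0.0
```

jog_arm(targets=[{"turn": [0,0,0],"slide": [0,0,0],"claw": 20},{"turn": [0,0,0],"slide": [0,0,0],"claw": 20},{"turn": [0,0,0],"slide": [0,0,0],"claw": 20}])

```text
t: 4.22
eef_pos: [522.2, 173.9, 27.8]
tcp_rot: [3.141, 0.0, 1.885]
ft_force: [0.3, -0.3, 3.1]
opening: 0.418
grip_force: 30.0
```

jog_arm(targets=[{"turn": [0,0,0],"slide": [0,0,10],"claw": 20},{"turn": [0,0,0],"slide": [0,0,30],"claw": 20},{"turn": [0,0,0],"slide": [0,0,40],"claw": 20},{"turn": [0,0,8],"slide": [2.5,-25,0],"claw": 20},{"turn": [0,0,8],"slide": [2.5,-25,0],"claw": 20}])

```text
t: 4.85
eef_pos: [526.9, 123.5, 108.5]
tcp_rot: [3.141, 0.0, 2.17]
ft_force: [-0.3, 0.6, -3.9]
opening: 0.418
grip_force: 30.0
```

jog_arm(targets=[{"turn": [0,0,8],"slide": [2.5,-25,0],"claw": 20},{"turn": [0,0,8],"slide": [2.5,-25,0],"claw": 20},{"turn": [0,0,8],"slide": [2.5,-25,0],"claw": 20},{"turn": [0,0,8],"slide": [2.5,-25,0],"claw": 20},{"turn": [0,0,8],"slide": [2.5,-25,0],"claw": 20}])

```text
t: 5.48
eef_pos: [539.3, -1.9, 107.9]
tcp_rot: [3.142, -0.001, 2.867]
ft_force: [0.6, 0.2, -3.4]
opening: 0.421
grip_force: 30.0
```

jog_arm(targets=[{"turn": [0,0,8],"slide": [2.5,-25,0],"claw": 20},{"turn": [0,0,8],"slide": [2.5,-25,0],"claw": 20},{"turn": [0,0,8],"slide": [2.5,-23,0],"claw": 20},{"turn": [0,0,7.6],"slide": [0,0,0],"claw": 20},{"turn": [0,0,0],"slide": [0,0,0],"claw": 20}])

```text
t: 6.1
eef_pos: [546.8, -74.2, 107.8]
tcp_rot: [3.141, -0.0, -2.87]
ft_force: [-0.3, 0.6, -3.1]
opening: 0.418
grip_force: 30.0
```

Run:
```python
from h import *
s=state();print(s["eef_pos"],s["tcp_rot"],s["joints"])
c=read_camera("wrist");f=c["frame"]
x0,y0,h=548,-74,80
b=s["eef_pos"][2]-28
def ortho(c,z,h):
    g=np.array([[proj(c,(x0+h-r/2,y0+h-k/2,z)) for k in range(4*h)] for r in range(4*h)],np.float32)
    return cv2.remap(c["frame"],g[...,0],g[...,1],cv2.INTER_LINEAR)
t=read_camera("top")
cv2.imwrite("pics/w2.png",np.vstack([np.hstack([ortho(c,b+20,70),ortho(t,b+20,70)]),np.hstack([ortho(c,37,70),ortho(t,37,70)])]))
```

```text
[546.77286298 -74.24095837 107.80105802] [ 3.14117628e+00 -4.74416147e-04 -2.87040819e+00] [-2.54730682e-01  5.23178649e-01  1.84949328e+00  1.75264919e-04
  7.69540060e-01 -2.09683729e+00]
```

View pics/w2.png

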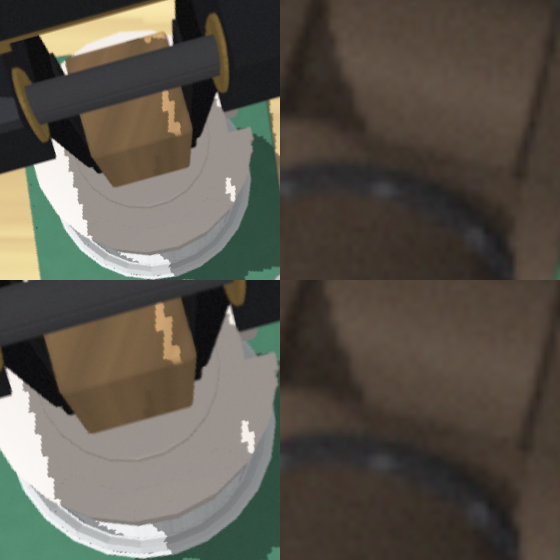

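The wrist ortho shows the mould over the cup as expected: its front edge is at (150,253) and its notch at about (240,115), bearing on the key. The next step is a slow descent, watching the force.

jog_arm(targets=[{"turn": [0,0,0],"slide": [0.5,0,-20],"claw": 20},{"turn": [0,0,0],"slide": [0,0,-15],"claw": 20},{"turn": [0,0,0],"slide": [0,0,-5],"claw": 20},{"turn": [0,0,0],"slide": [0,0,-3],"claw": 20},{"turn": [0,0,0],"slide": [0,0,0],"claw": 20}])

```text
t: 6.82
eef_pos: [547.7, -74.1, 64.8]
tcp_rot: [3.142, 0.0, -2.869]
ft_force: [0.6, 0.4, -3.2]
opening: 0.417
grip_force: 30.0
```

jog_arm(targets=[{"turn": [0,0,0],"slide": [0,0,-2],"claw": 20},{"turn": [0,0,0],"slide": [0,0,-2],"claw": 20},{"turn": [0,0,0],"slide": [0,0,0],"claw": 20}])

```text
t: 7.2
eef_pos: [547.6, -74.1, 60.6]
tcp_rot: [3.141, -0.0, -2.869]
ft_force: [-0.3, 0.8, -3.3]
opening: 0.415
grip_force: 30.0
```

jog_arm(targets=[{"turn": [0,0,0],"slide": [0,0,-2],"claw": 20},{"turn": [0,0,0],"slide": [0,0,-2],"claw": 20},{"turn": [0,0,0],"slide": [0,0,0],"claw": 20}])

```text
t: 7.58
eef_pos: [547.5, -74.1, 56.4]
tcp_rot: [3.141, -0.0, -2.869]
ft_force: [0.5, -0.6, -3.8]
opening: 0.417
grip_force: 30.0
```

jog_arm(targets=[{"turn": [0,0,0],"slide": [0,0,-1.5],"claw": 20},{"turn": [0,0,0],"slide": [0,0,-1.5],"claw": 20},{"turn": [0,0,0],"slide": [0,0,0],"claw": 20}])

```text
t: 7.95
eef_pos: [547.5, -74.1, 53.5]
tcp_rot: [3.141, -0.0, -2.869]
ft_force: [0.0, 0.0, -4.0]
opening: 0.422
grip_force: 30.0
```

Nothing has touched yet. The key's top should meet the mould at a TCP height of about 53.

jog_arm(targets=[{"turn": [0,0,0],"slide": [0,0,-1],"claw": 20},{"turn": [0,0,0],"slide": [0,0,-1],"claw": 20},{"turn": [0,0,0],"slide": [0,0,0],"claw": 20}])

```text
t: 8.32
eef_pos: [547.5, -74.1, 51.6]
tcp_rot: [3.141, -0.0, -2.869]
ft_force: [0.7, -0.0, -3.4]
opening: 0.418
grip_force: 30.0
```

jog_arm(targets=[{"turn": [0,0,0],"slide": [0,0,-1],"claw": 20},{"turn": [0,0,0],"slide": [0,0,0],"claw": 20}])

```text
t: 8.57
eef_pos: [547.6, -74.1, 50.6]
tcp_rot: [3.141, -0.0, -2.869]
ft_force: [-0.2, -0.6, -4.1]
opening: 0.421
grip_force: 30.0
```

jog_arm(targets=[{"turn": [0,0,0],"slide": [0,0,-1.5],"claw": 20},{"turn": [0,0,0],"slide": [0,0,-1.5],"claw": 20},{"turn": [0,0,0],"slide": [0,0,0],"claw": 20}])

```text
t: 8.95
eef_pos: [547.5, -74.1, 47.5]
tcp_rot: [3.141, -0.0, -2.869]
ft_force: [0.0, -0.2, -4.1]
opening: 0.419
grip_force: 30.0
```

jog_arm(targets=[{"turn": [0,0,0],"slide": [0,0,-1],"claw": 20},{"turn": [0,0,0],"slide": [0,0,-1],"claw": 20},{"turn": [0,0,0],"slide": [0,0,0],"claw": 20}])

```text
t: 9.32
eef_pos: [547.6, -74.1, 45.6]
tcp_rot: [3.141, -0.0, -2.869]
ft_force: [0.2, -1.2, -3.6]
opening: 0.418
grip_force: 30.0
```

jog_arm(targets=[{"turn": [0,0,0],"slide": [0,0,-1],"claw": 20},{"turn": [0,0,0],"slide": [0,0,0],"claw": 20}])

```text
t: 9.57
eef_pos: [547.6, -74.1, 44.6]
tcp_rot: [3.141, -0.0, -2.869]
ft_force: [-0.7, -0.9, -3.9]
opening: 0.42
grip_force: 30.0
```

jog_arm(targets=[{"turn": [0,0,0],"slide": [0,0,-1],"claw": 20},{"turn": [0,0,0],"slide": [0,0,0],"claw": 20},{"turn": [0,0,0],"slide": [0,0,0],"claw": 20}])

```text
t: 9.95
eef_pos: [547.7, -74.1, 43.8]
tcp_rot: [3.142, 0.0, -2.869]
ft_force: [-1.0, -0.4, -0.2]
opening: 0.422
grip_force: 30.0
```

jog_arm(targets=[{"turn": [0,0,0],"slide": [0,0,-0.5],"claw": 20},{"turn": [0,0,0],"slide": [0,0,0],"claw": 20}])

```text
t: 10.2
eef_pos: [547.7, -74.1, 43.8]
tcp_rot: [-3.141, 0.0, -2.869]
ft_force: [-3.1, -0.4, 7.7]
opening: 0.416
grip_force: 30.0
```

The mould is home: contact came at TCP 43.8, which is floor 16 plus the 27.8 grip offset. I'll let go, rise and check.

jog_arm(targets=[{"turn": [0,0,0],"slide": [0,0,0.5],"claw": 75},{"turn": [0,0,0],"slide": [0,0,0],"claw": 75},{"turn": [0,0,0],"slide": [0,0,0],"claw": 75},{"turn": [0,0,0],"slide": [0,0,0],"claw": 75},{"turn": [0,0,0],"slide": [0,0,10],"claw": 75}])

```text
t: 10.82
eef_pos: [547.3, -74.0, 53.5]
tcp_rot: [3.141, -0.001, -2.869]
ft_force: [0.2, -0.2, -0.3]
opening: 0.749
grip_force: 0.0
```

jog_arm(targets=[{"turn": [0,0,0],"slide": [0,0,40],"claw": 75},{"turn": [0,0,0],"slide": [0,0,55],"claw": 75},{"turn": [0,0,-9.8],"slide": [-22,-16.4,5],"claw": 75},{"turn": [0,0,-9.8],"slide": [-22,-16.4,5],"claw": 75},{"turn": [0,0,-9.8],"slide": [-22,-16.4,5],"claw": 75}])

```text
t: 11.45
eef_pos: [480.9, -123.7, 164.6]
tcp_rot: [-3.142, 0.001, 2.896]
ft_force: [-1.0, 0.1, 0.3]
opening: 0.748
grip_force: 0.0
```

jog_arm(targets=[{"turn": [0,0,-9.8],"slide": [0,-16.4,5],"claw": 75},{"turn": [0,0,-9.8],"slide": [0,-16.4,5],"claw": 75},{"turn": [0,0,-9.8],"slide": [0,-16.4,5],"claw": 75},{"turn": [0,0,-9.8],"slide": [0,-16.4,5],"claw": 75},{"turn": [0,0,-9.8],"slide": [0,-16.4,5],"claw": 75}])

```text
t: 12.08
eef_pos: [481.5, -205.8, 189.5]
tcp_rot: [3.141, 0.0, 2.04]
ft_force: [-0.7, 0.7, -0.6]
opening: 0.752
grip_force: 0.0
```

jog_arm(targets=[{"turn": [0,0,-9.8],"slide": [0,-16,0],"claw": 75},{"turn": [0,0,-9.4],"slide": [0,-16,0],"claw": 75},{"turn": [0,0,0],"slide": [0,0,0],"claw": 75},{"turn": [0,0,0],"slide": [0,0,0],"claw": 75}])

```text
t: 12.58
eef_pos: [481.4, -236.8, 188.9]
tcp_rot: [3.142, -0.0, 1.714]
ft_force: [-0.7, -0.3, -0.2]
opening: 0.751
grip_force: 0.0
```

Run:
```python
from h import *
s=state();print(s["eef_pos"],s["tcp_rot"],s["joints"])
for n in("wrist","top","scene"):
    c=read_camera(n);f=c["frame"];cv2.imwrite(f"pics/{n}3.png",f)
    for q,z in(("hold_arm_pin",72),("mould",10),("hold_arm_hinge",50)):
        for r in look_for(q,n)[:2]: print(n,q,np.round(r["xy"],1),round(r["conf"],2),at(c,r["xy"],z))
    print(n,"exp pin",proj(c,(656.6,-238,72)).round(),"lug",proj(c,(548,-74,81)).round())
w=cv2.imread("pics/wrist3.png");t=cv2.imread("pics/top3.png");c=read_camera("top")
u=proj(c,(590,-140,50)).astype(int)
cv2.imwrite("pics/v3.png",np.hstack([w[:,:],cv2.resize(t[u[1]-48:u[1]+48,u[0]-36:u[0]+36],(288,384),interpolation=cv2.INTER_CUBIC)]))
```

```text
[ 481.43480368 -236.83090766  188.91172269] [ 3.14150778e+00 -9.05252891e-05  1.71421490e+00] [-5.80368340e-01  3.95631200e-01  1.80656652e+00  1.53662491e-04
  9.39391290e-01 -7.23877610e-01]
wrist hold_arm_pin [428.2 133.8] 0.59 [ 627.5 -166.3   72. ]
wrist mould [352.8  34.2] 0.94 [556.3 -79.5  10. ]
wrist mould [143.   32.9] 0.91 [ 342.8 -108.7   10. ]
wrist hold_arm_hinge [428.5 134.4] 0.95 [ 639.9 -166.9   50. ]
wrist exp pin [436. 212.] lug [370.   5.]
top hold_arm_pin [297.5 161.8] 0.63 [ 639.1 -179.3   72. ]
top mould [139.4 260.2] 0.94 [320.5 354.3  10. ]
top mould [197.5 245.4] 0.85 [370.  155.4  10. ]
top hold_arm_hinge [292.2 161.1] 0.71 [ 645.1 -163.9   50. ]
top exp pin [316. 156.] lug [265. 190.]
scene hold_arm_pin [238.9 236.6] 0.96 [ 662.3 -186.4   72. ]
scene mould [206.8 177.6] 0.97 [355.5 -99.4  10. ]
scene mould [251.6 202.1] 0.89 [525.5 -51.2  10. ]
scene hold_arm_hinge [238.2 237.2] 0.67 [ 646.1 -178.    50. ]
scene exp pin [219. 244.] lug [250. 191.]
```

View pics/v3.png

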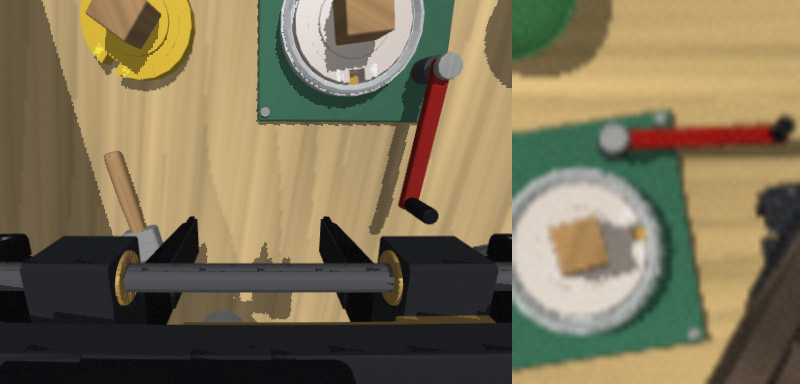

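The wrist view shows the mould in the cup with its notch over the brass key at (354,79). The pin's base is at (407,204) and its top at (430,216). The top view agrees, with the lug centred.

Run:
```python
from h import *
c=read_camera("wrist")
a=[at(c,p,z) for p,z in(((407,204),50),((430,216),90),((418,210),72),((448,66),62),((440,73),50))];print(a)
t=read_camera("top");u=proj(t,(590,-140,50)).astype(int);o=u-[36,48]
f=lambda p,z:at(t,np.array([(p[0]-512)/4+o[0],p[1]/4+o[1]]),z)
print(f((784,127),90),f((777,135),50),f((615,138),60))
```

```text
[array([ 637.5, -240.5,   50. ]), array([ 640.1, -239.1,   90. ]), array([ 638. , -239.6,   72. ]), array([ 634.8, -106.1,   62. ]), array([ 635.6, -110.8,   50. ])]
[ 638.9 -239.6   90. ] [ 638.6 -239.5   50. ] [ 636.3 -106.2   60. ]
```

jog_arm(targets=[{"turn": [0,0,-3.5],"slide": [40,-1,0],"claw": 75},{"turn": [0,0,-3.5],"slide": [40,-1,0],"claw": 75},{"turn": [0,0,0],"slide": [40,-1,0],"claw": 75},{"turn": [0,0,0],"slide": [37.6,0,0],"claw": 75},{"turn": [0,0,0],"slide": [0,0,0],"claw": 75}])

```text
t: 13.95
eef_pos: [640.7, -240.0, 187.7]
tcp_rot: [-3.142, -0.0, 1.59]
ft_force: [-0.6, -0.1, -0.4]
opening: 0.745
grip_force: 0.0
```

jog_arm(targets=[{"turn": [0,0,0],"slide": [0,0,-40],"claw": 75},{"turn": [0,0,0],"slide": [0,0,-40],"claw": 75},{"turn": [0,0,0],"slide": [0,0,-30],"claw": 75},{"turn": [0,0,0],"slide": [0,0,-22],"claw": 75},{"turn": [0,0,0],"slide": [0,0,0],"claw": 75}])

```text
t: 14.58
eef_pos: [637.8, -240.1, 55.3]
tcp_rot: [-3.139, -0.001, 1.588]
ft_force: [0.5, -0.6, 0.4]
opening: 0.749
grip_force: 0.0
```

jog_arm(targets=[{"turn": [0,0,0],"slide": [0,0,0],"claw": 26},{"turn": [0,0,0],"slide": [0,0,0],"claw": 26},{"turn": [0,0,0],"slide": [0,0,0],"claw": 26},{"turn": [0,0,0],"slide": [0,0,0],"claw": 26},{"turn": [0,0,0],"slide": [0,0,0],"claw": 26}])

```text
t: 15.2
eef_pos: [639.2, -240.3, 56.8]
tcp_rot: [3.141, 0.0, 1.589]
ft_force: [0.8, 0.1, 0.9]
opening: 0.293
grip_force: 0.0
```

```bash
python3 -c "
import numpy as np
a=np.radians(-88.7-6*np.arange(15));p=np.c_[np.cos(a),np.sin(a)]*135
print(np.diff(p,axis=0).round(1).tolist())"
```

```text
[[-14.1, 0.4], [-14.0, 1.9], [-13.7, 3.3], [-13.3, 4.8], [-12.7, 6.1], [-12.0, 7.4], [-11.2, 8.6], [-10.2, 9.8], [-9.1, 10.8], [-8.0, 11.7], [-6.7, 12.4], [-5.4, 13.1], [-4.0, 13.6], [-2.5, 13.9]]
```

jog_arm(targets=[{"turn": [0,0,-6],"slide": [-14.1,0.4,0],"claw": 26},{"turn": [0,0,-6],"slide": [-14,1.9,0],"claw": 26},{"turn": [0,0,-6],"slide": [-13.7,3.3,0],"claw": 26},{"turn": [0,0,-6],"slide": [-13.3,4.8,0],"claw": 26},{"turn": [0,0,0],"slide": [0,0,0],"claw": 26}])

```text
t: 15.82
eef_pos: [583.7, -229.8, 56.9]
tcp_rot: [-3.141, 0.0, 1.17]
ft_force: [0.5, 1.0, 0.3]
opening: 0.262
grip_force: 0.0
```

jog_arm(targets=[{"turn": [0,0,-6],"slide": [-12.7,6.1,0],"claw": 26},{"turn": [0,0,-6],"slide": [-12,7.4,0],"claw": 26},{"turn": [0,0,-6],"slide": [-11.2,8.6,0],"claw": 26},{"turn": [0,0,-6],"slide": [-10.2,9.8,0],"claw": 26},{"turn": [0,0,0],"slide": [0,0,0],"claw": 26}])

```text
t: 16.45
eef_pos: [538.2, -197.9, 56.8]
tcp_rot: [3.142, 0.0, 0.754]
ft_force: [0.2, -0.7, -0.7]
opening: 0.263
grip_force: 0.0
```

jog_arm(targets=[{"turn": [0,0,-6],"slide": [-9.1,10.8,0],"claw": 26},{"turn": [0,0,-6],"slide": [-8,11.7,0],"claw": 26},{"turn": [0,0,-6],"slide": [-6.7,12.4,0],"claw": 26},{"turn": [0,0,0],"slide": [0,0,0],"claw": 26}])

```text
t: 16.95
eef_pos: [514.7, -163.1, 56.7]
tcp_rot: [3.141, -0.0, 0.441]
ft_force: [0.3, -0.3, -0.3]
opening: 0.257
grip_force: 0.0
```

jog_arm(targets=[{"turn": [0,0,-6],"slide": [-5.4,13.1,0],"claw": 26},{"turn": [0,0,-6],"slide": [-4,13.6,0],"claw": 26},{"turn": [0,0,0],"slide": [0,0,0],"claw": 26}])

```text
t: 17.32
eef_pos: [505.3, -136.5, 56.7]
tcp_rot: [3.141, -0.0, 0.232]
ft_force: [-0.7, 0.5, -1.0]
opening: 0.259
grip_force: 0.0
```

jog_arm(targets=[{"turn": [0,0,-3],"slide": [-1.4,7,0],"claw": 26},{"turn": [0,0,0],"slide": [-0.5,4,0],"claw": 26},{"turn": [0,0,0],"slide": [0,0,0],"claw": 26}])

```text
t: 17.7
eef_pos: [503.2, -125.7, 56.6]
tcp_rot: [3.141, -0.0, 0.178]
ft_force: [0.1, -0.0, -0.7]
opening: 0.258
grip_force: 0.0
```

Run:
```python
from h import *
s=state();print(s["eef_pos"],s["ft_force"])
c=read_camera("scene");f=c["frame"];u=proj(c,(560,-100,50)).astype(int)
cv2.imwrite("pics/s4.png",cv2.resize(f[u[1]-60:u[1]+60,u[0]-80:u[0]+80],(640,480),interpolation=cv2.INTER_CUBIC))
```

```text
[ 503.21770544 -125.66725749   56.62643297] [ 0.11667127 -0.03716222 -0.66727662]
```

View pics/s4.png

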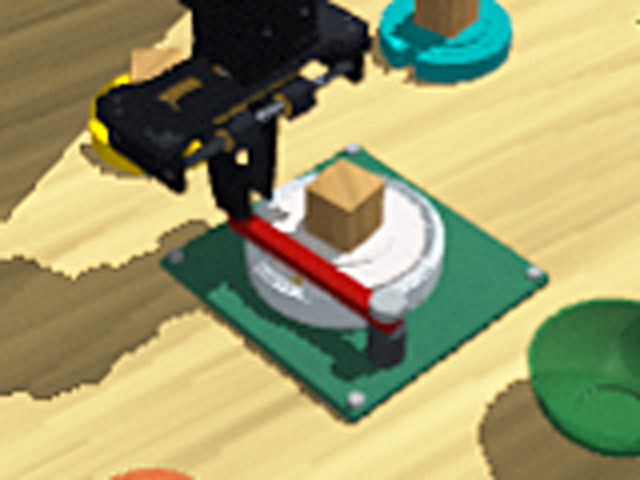

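The scene view shows the red arm over the mould's rim, with the pin between the fingers at about (250,205). I'll push on gently until the stop answers.

jog_arm(targets=[{"turn": [0,0,0],"slide": [-0.3,2,0],"claw": 26},{"turn": [0,0,0],"slide": [-0.3,2,0],"claw": 26},{"turn": [0,0,0],"slide": [0,0,0],"claw": 26}])

```text
t: 18.12
eef_pos: [502.3, -121.3, 56.6]
tcp_rot: [-3.142, 0.0, 0.175]
ft_force: [-0.7, -1.0, -0.4]
opening: 0.258
grip_force: 0.0
```

jog_arm(targets=[{"turn": [0,0,0],"slide": [-0.2,1.5,0],"claw": 26},{"turn": [0,0,0],"slide": [0,0,0],"claw": 26}])

```text
t: 18.38
eef_pos: [502.1, -119.8, 56.7]
tcp_rot: [3.142, -0.0, 0.175]
ft_force: [-0.2, -1.1, 0.4]
opening: 0.261
grip_force: 0.0
```

jog_arm(targets=[{"turn": [0,0,0],"slide": [-0.2,1.5,0],"claw": 26},{"turn": [0,0,0],"slide": [0,0,0],"claw": 26}])

```text
t: 18.62
eef_pos: [501.9, -118.3, 56.7]
tcp_rot: [3.142, 0.0, 0.175]
ft_force: [0.1, -0.8, -0.3]
opening: 0.263
grip_force: 0.0
```

jog_arm(targets=[{"turn": [0,0,0],"slide": [-0.1,1.5,0],"claw": 26},{"turn": [0,0,0],"slide": [0,0,0],"claw": 26}])

```text
t: 18.88
eef_pos: [501.9, -117.6, 56.7]
tcp_rot: [3.14, -0.0, 0.175]
ft_force: [-2.3, -7.8, -0.4]
opening: 0.259
grip_force: 4.1
```

jog_arm(targets=[{"turn": [0,0,0],"slide": [-0.1,1.5,0],"claw": 26},{"turn": [0,0,0],"slide": [0,0,0],"claw": 26}])

```text
t: 19.12
eef_pos: [502.0, -117.4, 56.7]
tcp_rot: [3.139, -0.0, 0.175]
ft_force: [-3.9, -20.5, -3.1]
opening: 0.262
grip_force: 9.7
```

jog_arm(targets=[{"turn": [0,0,0],"slide": [0,1,0],"claw": 26},{"turn": [0,0,0],"slide": [0,0,0],"claw": 26}])

```text
t: 19.38
eef_pos: [502.0, -117.3, 56.7]
tcp_rot: [3.138, -0.0, 0.175]
ft_force: [-5.2, -28.2, -4.4]
opening: 0.262
grip_force: 13.5
```

The stop answers firmly at the expected angle: pin y is about −122, against −123.6 expected. I'll back off, open and rise.

jog_arm(targets=[{"turn": [0,0,0],"slide": [0.5,-6.5,0],"claw": 35},{"turn": [0,0,0],"slide": [0,0,0],"claw": 40},{"turn": [0,0,0],"slide": [0,0,0],"claw": 40},{"turn": [0,0,0],"slide": [0,0,10],"claw": 40},{"turn": [0,0,0],"slide": [0,0,30],"claw": 40}])

```text
t: 20.0
eef_pos: [501.7, -120.4, 96.7]
tcp_rot: [-3.14, 0.002, 0.175]
ft_force: [0.2, -0.3, 0.8]
opening: 0.402
grip_force: 0.0
```

jog_arm(targets=[{"turn": [0,0,0],"slide": [-10,-10,50],"claw": 40},{"turn": [0,0,0],"slide": [-30,-30,40],"claw": 40},{"turn": [0,0,0],"slide": [-20,-50,0],"claw": 40},{"turn": [0,0,0],"slide": [0,-50,0],"claw": 40},{"turn": [0,0,0],"slide": [0,0,0],"claw": 40}])

```text
t: 20.62
eef_pos: [442.0, -263.3, 187.4]
tcp_rot: [3.14, -0.001, 0.172]
ft_force: [-0.9, 0.6, -0.9]
opening: 0.401
grip_force: 0.0
```

Run:
```python
from h import *
s=state();print(s["eef_pos"],s["ft_force"])
c=read_camera("top");f=c["frame"];u=proj(c,(560,-90,50)).astype(int);print(u)
a=cv2.resize(f[u[1]-48:u[1]+48,u[0]-48:u[0]+48],(400,400),interpolation=cv2.INTER_CUBIC)
c2=read_camera("scene");v=proj(c2,(560,-90,50)).astype(int)
b=cv2.resize(c2["frame"][v[1]-50:v[1]+50,v[0]-50:v[0]+50],(400,400),interpolation=cv2.INTER_CUBIC)
for n,X in(("lug",(548,-74,81)),("pin top exp",(503.3,-123.1,90)),("hinge",(637,-104.5,56))): print(n,((proj(c,X)-u+48)*400/96).round())
cv2.imwrite("pics/f5.png",np.hstack([a,b]))
```

```text
[ 442.02875456 -263.30446176  187.3684104 ] [-0.9298093   0.62221809 -0.94942365]
[270 187]
lug [180. 213.]
pin top exp [246. 270.]
hinge [218. 102.]
```

View pics/f5.png

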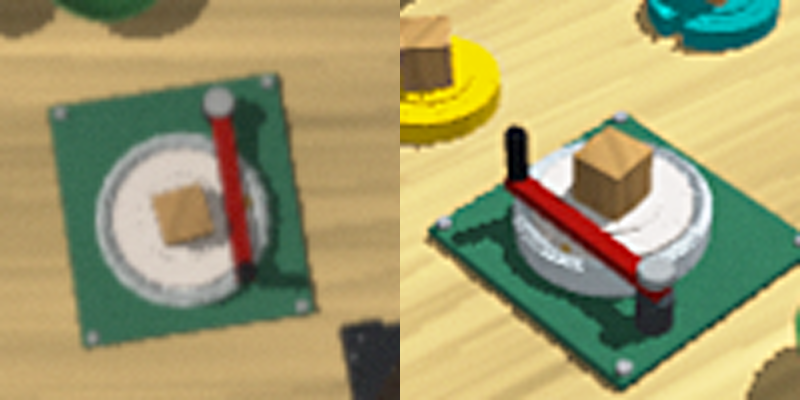

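The top view shows the arm lying over the rim with its pin at (246,271), where (246,270) is expected at the stop. The bar is parallel to the plate's side edge, the mould is level and centred at (183,215), and the gripper is clear.

```bash
python3 -c "
from cell import *
print(job_done())"
```

```text
the job is handed in; nothing more can be done
None
```

I handed the job in: the mould sits home over the key, the red arm is at its stop, and the gripper is clear. The last pictures and force readings agree, but the hand-in call returned no verdict.

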